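# Level the screw lift and slide a sample tray onto the pile

## Task

Crank the screw lift's handwheel clockwise until its platform is level with the top of the two-tray pile beside it. Then slide the third tray across from the platform onto the pile and nudge it until all three trays form one square pile with flush edges. Keep the tray flat, leave the pile where it stands, and do not disturb the other things on the bench.

Things in the scene. Friction and masses are not known exactly. Their poses are not given: they have to be found in the camera images.
- lift: white screw lift, fixed to the bench. Origin: on the bench under the centre of its platform. x: away from its handwheel; y: away from the pile (the pile stands on its -y side); z up. Housing 106 x 146 mm, 36 mm high (foot 120 x 160 mm), with a gearbox block 80 x 70 mm, 50 mm high, reaching out to x = -145 mm that carries the handwheel.
- platform_top (a point): centre of the top face of the lift's aluminium platform, 110 mm (along the lift's x) x 150 mm (along y), 6 mm thick. It starts 58 mm above the bench, below the level of the pile, and rises with the handwheel. Axes as the lift.
- handwheel (a joint): angle of the black handwheel in rad, 0 at the start, stop at 7.5. Vertical axis; it grows as the wheel is turned clockwise seen from above, and each rad raises the platform by 5 mm. The wheel stays where it is left.
- wheel_axis (a point): centre of the handwheel, on its axis, 125 mm from the lift's origin on its -x side, in the middle of the rim's thickness (75 mm above the bench). Rim: 41 mm radius to the middle of a 10 mm round bar, three spokes.
- crank_grip (a point): middle of the upright black crank grip on the handwheel: 16 mm diameter, 34 mm tall (17 mm above and below this point), 36 mm from the wheel's axis. It spins freely about its own upright axis, so it can be gripped from above and led round in a circle.
- loose_tray: the tray to be moved: flat closed rigid sample tray, grey plastic, 100 mm (its x) x 140 mm (its y) x 22 mm high, 0.28 to 0.52 kg, edges rounded by 4 mm, too wide to grasp. Origin: centre of its underside. Starts on the lift's platform, slightly turned.
- pile_top: upper tray of the pile, same make and size. Origin: centre of its underside; its top face is 22 mm higher.
- pile_bottom: lower tray of the pile, same make and size. It lies on a fixed dark steel stand of 130 x 170 mm whose height differs from case to case. Origin: centre of its underside.
- brush: bystander: brush lying on the bench. Origin on its underside.
- spatula: bystander: spatula lying on the bench. Origin on its underside.
- hammer: bystander: hammer lying on the bench. Origin on its underside.
- jar: bystander: glass jar, 66 mm diameter, 90 mm tall. Origin: centre of its underside.
- bottle: bystander: white plastic bottle, 60 mm diameter, 150 mm tall. Origin: centre of its underside.
- bowl: bystander: steel bowl, 110 mm diameter, 40 mm tall. Origin: centre of its underside.
Not all that is in view belongs to the job. Leave any pink or red look-alike of the pile_bottom alone.

How it is judged:
On the way:
1. the platform is level with the top of the pile (from 2.5 mm below it to 5 mm above) while the loose tray still lies on the platform (z of platform_top in the frame of pile_top between 0.0195 and 0.027 m and horizontal distance between loose_tray and platform_top below 0.05 m), for 0.2 s.
At the end, for the whole second after the job is handed in: The third tray lies flat on the pile and at rest; each tray is centred on the one below within 7 mm and turned from it by less than 0.06 rad (3.4 degrees); the bottom tray is within 20 mm of where it started (horizontal distance between loose_tray and pile_top below 0.007 m and angle between the x axis of loose_tray and the x axis of pile_top, either way round below 0.06 rad and z of loose_tray in the frame of pile_top between 0.019 and 0.025 m and horizontal distance between pile_top and pile_bottom below 0.007 m and angle between the x axis of pile_top and the x axis of pile_bottom, either way round below 0.06 rad and z of pile_top in the frame of pile_bottom between 0.019 and 0.025 m and distance of pile_bottom from where it was at the start of the episode below 0.02 m and linear speed of loose_tray below 0.01 m/s); the robot touches nothing.
It fails at once if the loose tray tips by more than 0.25 rad (angle between loose_tray's own z axis and vertical above 0.25 rad).
It fails at once if a tray of the pile is shoved more than 20 mm (distance of any of pile_top, pile_bottom from where it was at the start of the episode above 0.02 m).
It fails at once if a bystander is moved more than 30 mm (distance of any of brush, spatula, hammer, jar, bottle, bowl from where it was at the start of the episode above 0.03 m).
It also fails if it takes over 67 s, if anything falls off the work surface, if the arm or the gripper's body presses on something with over 40 N, if the wrist force passes 120 N, or if a joint passes its speed limit or range.

## Robot

A 6-joint arm with a two-finger parallel gripper is mounted at the origin on the work surface. World frame = base frame: x ahead of the robot, y to its left, z up, the work surface at z = 0. Lengths are in m, angles in rad, forces in N, time in s.
With the tool pointing down it reaches from about 0.375 to 0.975 m from the base axis. Payload 3.8 kg.
Tool frame: the origin (TCP) lies midway between the tips of the shut fingers; the grasp point (between the pads) lies 19 mm behind it; z points along the fingers, y is the direction in which the jaws open and shut (so a half turn about z gives the same grasp; the last joint's range is limited). The gripper opens to 85 mm and grips with 20 to 120 N. Pads are 22 mm wide; open, the fingers measure 114 mm over their backs; the gripper's body (76 mm by 85 mm) begins 54 mm behind the grasp point. The pads swing forward as they close: fully open they stand 13 mm farther back than shut.
Start: joints at [-1.264, 0.264, 1.604, -0, 1.274, -0.037], TCP at [0.228, -0.635, 0.231] pointing down, gripper open.
Joint ranges: [-2.63, 2.63], [-0.94, 2.18], [0.31, 2.57], [-1.31, 4.45], [0, 2.66], [-2.55, 2.55]. Speed limits (rad/s): [2.57, 2.57, 3.14, 3.14, 3.14, 3.14].

## Interface

Orientations are given as a rotation vector (axis times angle).
In Python, from workcell import bot gives the robot as it stands.
- The arm moves only by the tool drive_tool, never from a script. Its argument "steps" is a list of rows, each a list of 2 entries, a list of its own where there are three numbers: the shift along the tool's x, y, z in mm, then the turn about the tool's z in degrees. In form: [[[dx, dy, dz], twist], ...]. A call has 1 to 8 rows; each row shifts and turns the commanded pose from where the row before left it, along the tool's axes as they then stand; what a row does not reach is not made up. A row lasts 1/12 s, in which the tool goes at most 41.7 mm and 7.16 degrees, less where a joint would pass 70% of its speed; a pose out of reach is approached as far as the arm can. A call is refused whole if a number of a shift passes 41.7 or a number of a turn 7.16, either way. A call with a gripper value outside its range is refused whole. "jaw" is the opening, from 0 (shut) to 1 (fully open), set as the call begins (left out, the last holds). The fingers move at their own pace and stop on an object; "force" is the grip in N (left out, the last holds). Time passes only in rows, so rows that do not move let the fingers close. It gives the time, the measured TCP pose, the force and the opening at its end, in the units of the state.
- bot.read_state(): the state, without advancing time (a new reading comes with each control period).
- bot.read_camera(name): name is "side" or "top" or "wrist"; returns the picture (400x640x3 uint8, red, green, blue); there is no depth.
- bot.camera_info(name): a dict with "fx", "fy", "cx", "cy" (pixels), "position" and "attitude" of the camera in the world. Camera axes: x right, y down, z forward; pixel columns grow to the right and rows downward; lengths in m; the calibration is good to about 2 mm. A picture is of the moment at which its call begins: read the wrist's pose just before it. camera_info takes no time and is no camera call; for the wrist camera it gives the pose at the moment of the call.
- bot.finish_job(): hands the job in, once; it reports no verdict.
The state is a dict: "time": time; "q": joint angles; "joint_vel": joint speeds; "joint_torque": joint torques, N m; "tool_pos": TCP position; "tcp_rot": TCP orientation; "wrist_force": force on the tool from outside, world axes, zero at the start; "torque": the same for the moment, N m; "width": opening from 0.0 (shut) to 1.0 (fully open).
Only numpy, scipy, OpenCV 4.12 (cv2) and the standard library are available. Lean on these libraries where they do the work, as an engineer would, in place of code of your own. Each camera call takes 0.05 s, during which the arm holds its last target.

## Working session

There is one attempt and no reset: what is moved stays moved. The work goes in short steps, Python scripts to look and compute and a tool call to move; the robot and the scene stay as the last step left them, time stands still between calls to the robot, and variables do not carry over. Pictures are saved under pics/ and viewed, and the job is handed in when it is done.

Besides the shell and the picture viewer there is one more tool, called after "Emit:" by a JSON object that holds its "op" and its "data". drive_tool: Moves the arm, as the interface text tells. Its arguments: {"type":"object","properties":{"steps":{"type":"array","items":{"type":"array"}},"jaw":{"type":"number"},"force":{"type":"number"}},"required":["steps"]}

```bash
mkdir -p pics; ls
python3 - <<'E'
from workcell import bot
import cv2
for n in("side","top","wrist"):
    i=bot.camera_info(n); im=bot.read_camera(n); cv2.imwrite(f"pics/{n}0.png",im[:,:,::-1]); print(n,i)
print(bot.read_state())
E
```

```text
pics
side {'fx': 426.3601153730282, 'fy': 426.3601153730282, 'cx': 315.65841197490084, 'cy': 197.52535058309368, 'position': array([0.30056402, 0.89928868, 0.79519616]), 'attitude': array([-0.34833706,  2.68557217, -1.33851235])}
top {'fx': 473.7856464145887, 'fy': 473.7856464145887, 'cx': 313.1897475098555, 'cy': 191.40441076298487, 'position': array([3.62183447e-01, 1.44272700e-03, 1.52996809e+00]), 'attitude': array([-2.18633222,  2.12946604, -0.15954249])}
wrist {'fx': 292.97247628046716, 'fy': 292.97247628046716, 'cx': 316.50245319075736, 'cy': 202.27907201145013, 'position': array([ 0.30581966, -0.6078362 ,  0.37211729]), 'attitude': array([ 2.33650099, -1.64412155, -0.27909016])}
{'time': 0.15, 'q': array([-1.26388382e+00,  2.64607187e-01,  1.60509371e+00, -1.24385409e-05,
        1.27365080e+00, -3.69022411e-02]), 'joint_vel': array([ 0.00034777, -0.00111519, -0.0036385 ,  0.00076151, -0.00058782,
        0.00012101]), 'joint_torque': array([ 7.14967064e-04, -5.15904593e+01, -3.67959380e+01,  1.10419862e-04,
        8.01489718e-03,  3.14468571e-05]), 'tool_pos': array([ 0.22735143, -0.63495838,  0.2302117 ]), 'tcp_rot': array([-3.09356969e+00, -5.37114619e-01,  3.90190291e-04]), 'wrist_force': array([ 0.70034382, -0.18915067, -0.15904816]), 'torque': array([ 0.0716259 , -0.0255458 ,  0.01109779]), 'width': 1.0019560637083387}
```

View pics/side0.png

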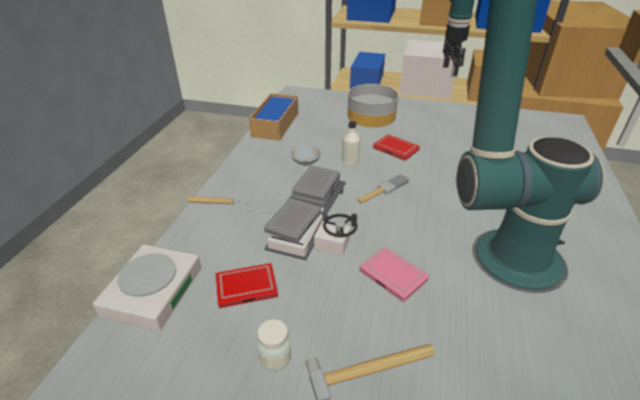

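View pics/top0.png

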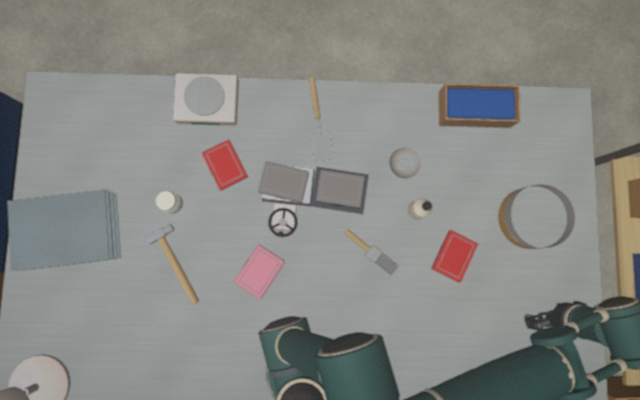

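View pics/wrist0.png

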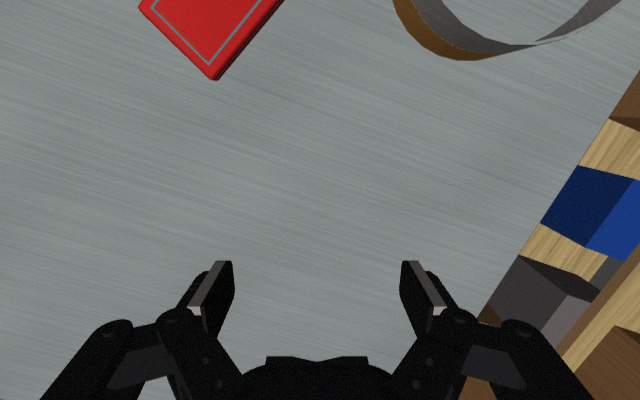

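```bash
cat > h.py <<'E'
from workcell import bot
import numpy as np, cv2
from scipy.spatial.transform import Rotation as R
def cam(n):
    i=bot.camera_info(n); return i
def ray(i,u,v):
    d=R.from_rotvec(i["attitude"]).apply([(u-i["cx"])/i["fx"],(v-i["cy"])/i["fy"],1.]); return i["position"],d
def pt(i,u,v,z):
    p,d=ray(i,u,v); return p+d*(z-p[2])/d[2]
def px(i,P):
    c=R.from_rotvec(i["attitude"]).inv().apply(np.array(P)-i["position"])
    return np.array([c[0]/c[2]*i["fx"]+i["cx"],c[1]/c[2]*i["fy"]+i["cy"]])
def tri(i,a,j,b):
    p,d=ray(i,*a);q,e=ray(j,*b)
    A=np.stack([d,-e],1);s=np.linalg.lstsq(A,q-p,rcond=None)[0]
    return (p+s[0]*d+q+s[1]*e)/2, np.linalg.norm(p+s[0]*d-q-s[1]*e)
def shot(n,name):
    i=cam(n);im=bot.read_camera(n)[:,:,::-1].copy();cv2.imwrite(f"pics/{name}.png",im)
    np.save(f"pics/{name}.npy",i,allow_pickle=True);return i,im
def load(name):
    return np.load(f"pics/{name}.npy",allow_pickle=True).item(),cv2.imread(f"pics/{name}.png")
def crop(im,x0,y0,x1,y1,s,name):
    cv2.imwrite(f"pics/{name}.png",cv2.resize(im[y0:y1,x0:x1],None,fx=s,fy=s,interpolation=cv2.INTER_CUBIC))
E
python3 - <<'E'
from h import *
t=cv2.imread("pics/top0.png");crop(t,240,140,400,250,5,"t0c")
s=cv2.imread("pics/side0.png");crop(s,250,150,370,260,5,"s0c")
for n in("top","side"): np.save(f"pics/{n}0.npy",cam(n),allow_pickle=True)
i=cam("top")
for u,v,z in((286,181,.08),(340,190,.08),(283,222,.075)): print(pt(i,u,v,z))
s=bot.read_state(); print(R.from_rotvec(s["tcp_rot"]).as_matrix().round(2))
E
```

```text
[0.58845209 0.06945737 0.08      ]
[ 0.56492399 -0.09826843  0.08      ]
[0.46168352 0.07468701 0.075     ]
[[ 0.94  0.34 -0.  ]
 [ 0.34 -0.94  0.  ]
 [ 0.   -0.   -1.  ]]
```

View pics/t0c.png

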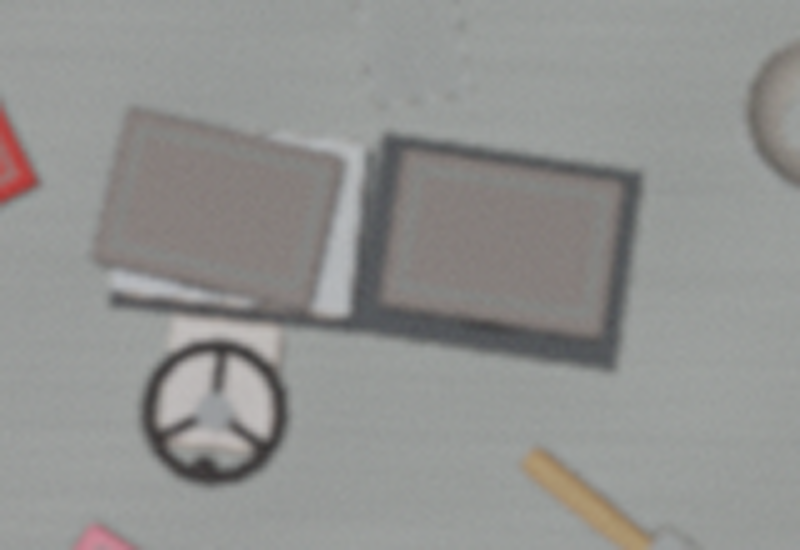

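View pics/s0c.png

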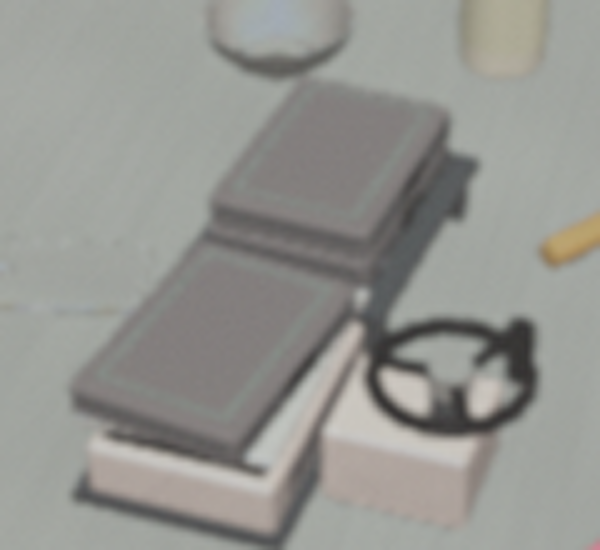

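```bash
cat >> h.py <<'E'
def plan(target,yaw,n=None):
    """total shift in tool axes (tool as it stands), twist deg; yaw = world angle of tool x"""
    s=bot.read_state();M=R.from_rotvec(s["tcp_rot"]);m=M.as_matrix()
    y0=np.arctan2(m[1,0],m[0,0]);d=M.inv().apply(np.array(target)-s["tool_pos"])*1000
    tw=-(np.degrees(yaw-y0)+180)%360-180 if False else -((np.degrees(yaw-y0)+180)%360-180)
    print("pos",s["tool_pos"].round(4),"yaw",np.degrees(y0).round(2),"tilt",m[2].round(3),"shift mm (tool axes)",d.round(1),"twist",round(tw,2),"t",s["time"])
E
python3 - <<'E'
from h import *
i,_=load("top0");j,_=load("side0")
T=lambda a,b:(240+a/5,140+b/5);S=lambda a,b:(250+a/5,150+b/5)
pt_=[(402,150),(622,182),(603,338),(380,305)]
ps=[(212,218),(304,80),(452,112),(372,252)]
# top order: far-left(+x,+y), far-right(+x,-y), near-right(-x,-y), near-left(-x,+y)
for a,b in zip(pt_,ps): print(tri(i,T(*a),j,S(*b)))
print("wheel",pt(i,*T(214,408),.075), "grip",tri(i,T(205,465),j,S(521,330)))
for u in [(135,108),(343,156),(308,310),(98,260)]: print(pt(i,*T(*u),.08))
w=cam("wrist");print(R.from_rotvec(w["attitude"]).as_matrix().round(3))
plan((0.44,-0.01,0.30),np.radians(-7))
E
```

```text
(array([ 0.62613203, -0.03703993,  0.06592263]), np.float64(0.004869610854199329))
(array([ 0.6082071 , -0.17393925,  0.07771595]), np.float64(0.003679157231331032))
(array([ 0.51120069, -0.16321264,  0.07675181]), np.float64(0.002216166527910676))
(array([ 0.52791139, -0.02542974,  0.06855397]), np.float64(0.004218321190777013))
wheel [0.46289497 0.07534179 0.075     ] grip (array([0.42480262, 0.07737479, 0.11491077]), np.float64(0.002547567893295424))
[0.64784894 0.13049904 0.08      ]
[6.21183471e-01 3.61613202e-04 8.00000000e-02]
[0.5243989  0.01933655 0.08      ]
[0.55189959 0.14961307 0.08      ]
[[ 0.337 -0.889 -0.309]
 [-0.941 -0.319 -0.109]
 [-0.002  0.327 -0.945]]
pos [ 0.2274 -0.635   0.2302] yaw 19.7 tilt [ 0.    -0.002 -1.   ] shift mm (tool axes) [ 410.9 -516.8  -68.9] twist 26.7 t 0.15
```

Emit:
{"op": "drive_tool", "data": {"steps": [[[27,-28,-8],0],[[27,-28,-8],0],[[27,-28,-8],0],[[27,-28,-8],0],[[27,-28,-8],0],[[27,-28,0],0],[[27,-28,0],0],[[27,-28,0],0]]}}

```text
time: 0.82
tool_pos: [0.3556, -0.35, 0.2713]
tcp_rot: [3.095, 0.537, 0.0]
wrist_force: [0.3, -0.2, -0.1]
width: 1.003
```

Emit:
{"op": "drive_tool", "data": {"steps": [[[27,-28,0],0],[[27,-28,0],0],[[27,-28,0],0],[[27,-28,0],0],[[27,-28,0],0],[[27,-28,0],0],[[27,-28,0],0],[[27,-28,0],0]]}}

```text
time: 1.48
tool_pos: [0.4834, -0.0662, 0.2712]
tcp_rot: [3.095, 0.537, 0.0]
wrist_force: [0.6, -1.7, 0.4]
width: 0.996
```

```bash
python3 -c "
from h import *
plan((0.52,0.0,0.27),np.radians(-7))"
```

```text
pos [ 0.4834 -0.0662  0.2712] yaw 19.7 tilt [ 0.  0. -1.] shift mm (tool axes) [ 56.8 -49.9   1.2] twist 26.7 t 1.4833
```

Emit:
{"op": "drive_tool", "data": {"steps": [[[28,-25,0],0],[[28,-25,0],0],[[0,0,0],6.7],[[0,0,0],6.7],[[0,0,0],6.7],[[0,0,0],6.6],[[0,0,0],0],[[0,0,0],0]]}}

```text
time: 2.15
tool_pos: [0.5189, -0.0021, 0.271]
tcp_rot: [-3.136, 0.187, 0.001]
wrist_force: [0.3, -0.0, 0.0]
width: 0.998
```

```bash
python3 -c "
from h import *
plan((0.52,0.0,0.27),np.radians(-7))
shot('wrist','w1')"
```

```text
pos [ 0.5189 -0.0021  0.271 ] yaw -6.81 tilt [-0.001  0.    -1.   ] shift mm (tool axes) [ 0.9 -2.2  1. ] twist 0.19 t 2.15
```

View pics/w1.png

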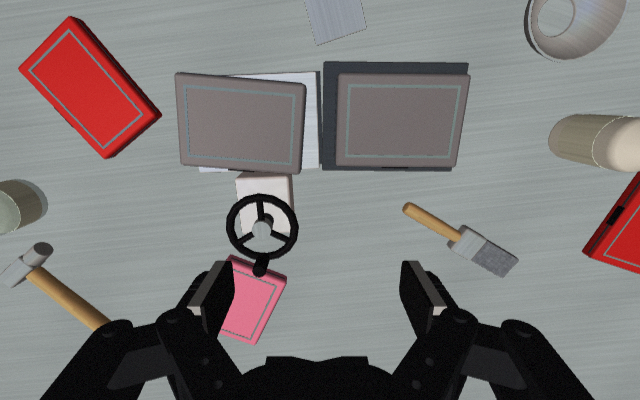

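```bash
python3 -c "
from h import *
i,im=load('w1'); crop(im,160,50,480,290,2.5,'w1c')"
```

```text
(no output)
```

View pics/w1c.png

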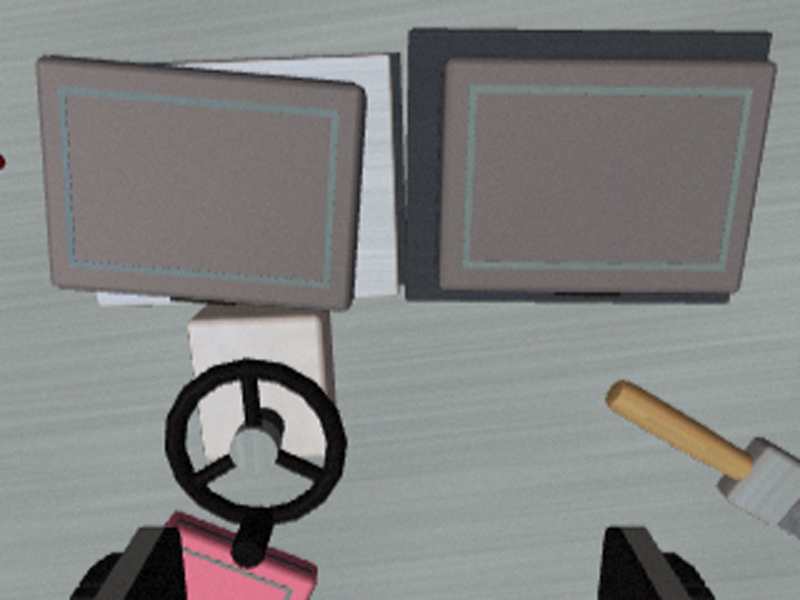

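```bash
python3 -c "
from h import *
i,im=load('w1'); C=lambda a,b:(160+a/2.5,50+b/2.5)
w=pt(i,*C(255.5,441),.075);print('wheel',w)
for z in(.08,.09,.1,.105,.11,.115,.12):
  g=pt(i,*C(249,552),z);b=pt(i,*C(257,514),z);print(z,g,np.hypot(*(g-w)[:2]).round(4),b)
for z in(.07,.075,.08,.085,.09,.095,.1):
  c=[pt(i,*C(*q),z) for q in((447,60),(776,62),(738,292),(441,290))]
  L=lambda a,b:np.linalg.norm(c[a]-c[b]).round(4)
  print(z,L(0,1),L(2,3),L(1,2),L(3,0))
s,sm=load('side0')
for z in (.1,.11,.12): print(z,pt(s,250+521/5,150+325/5,z))
"
```

```text
wheel [0.46149254 0.07213583 0.075     ]
0.08 [0.40153671 0.08556816 0.08      ] 0.0614 [0.42320447 0.07740701 0.08      ]
0.09 [0.40754846 0.08260192 0.09      ] 0.055 [0.42856549 0.07468586 0.09      ]
0.1 [0.4135602  0.07963568 0.1       ] 0.0485 [0.43392652 0.07196471 0.1       ]
0.105 [0.41656607 0.07815256 0.105     ] 0.0453 [0.43660703 0.07060414 0.105     ]
0.11 [0.41957194 0.07666944 0.11      ] 0.0422 [0.43928754 0.06924357 0.11      ]
0.115 [0.42257781 0.07518632 0.115     ] 0.039 [0.44196805 0.06788299 0.115     ]
0.12 [0.42558368 0.0737032  0.12      ] 0.0359 [0.44464856 0.06652242 0.12      ]
0.07 0.1417 0.1413 0.1006 0.1004
0.075 0.1397 0.1393 0.0992 0.099
0.08 0.1376 0.1372 0.0977 0.0975
0.085 0.1355 0.1351 0.0962 0.096
0.09 0.1335 0.1331 0.0948 0.0946
0.095 0.1314 0.131 0.0933 0.0931
0.1 0.1293 0.129 0.0918 0.0917
0.1 [0.42697984 0.05532479 0.1       ]
0.11 [0.42516142 0.06746473 0.11      ]
0.12 [0.423343   0.07960467 0.12      ]
```

```bash
python3 -c "
from h import *
i,im=load('w1'); C=lambda a,b:(160+a/2.5,50+b/2.5)
c=np.array([pt(i,*C(*q),.074) for q in((447,60),(776,62),(738,292),(441,290))]);print(c.mean(0));
d=c[0]-c[1];print(np.degrees(np.arctan2(d[1],d[0]))-90,np.degrees(np.arctan2(*(c[3]-c[2])[[1,0]]))-90)
c=np.array([pt(i,*C(*q),.080) for q in((38,57),(365,86),(350,310),(51,287))]);print(c.mean(0));
d=c[0]-c[1];print(np.degrees(np.arctan2(d[1],d[0]))-90,np.degrees(np.arctan2(*(c[3]-c[2])[[1,0]]))-90)
c=np.array([pt(i,*C(*q),.058) for q in ((389,53),(400,294),(101,303))])
print('platform',(c[0]+c[2])/2,c, np.linalg.norm(c[0]-c[1]),np.linalg.norm(c[1]-c[2]))
plan((.568,-.10,.12),np.radians(-7))
"
```

```text
[ 0.56749407 -0.10336866  0.074     ]
-7.114774857156419 -7.191658204821039
[0.58506998 0.07287016 0.08      ]
-11.508883896630536 -11.311881052453984
platform [0.58465423 0.06152771 0.058     ] [[ 0.63248258 -0.01597476  0.058     ]
 [ 0.52380767 -0.00837148  0.058     ]
 [ 0.53682589  0.13903018  0.058     ]] 0.10894056251198327 0.14797541421149826
pos [ 0.5189 -0.0022  0.2711] yaw -6.82 tilt [-0.  0. -1.] shift mm (tool axes) [ 60.4  91.3 151. ] twist 0.18 t 2.2
```

Emit:
{"op": "drive_tool", "data": {"steps": [[[20,30,15],0],[[20,30,15],0],[[20,31,15],0],[[0,0,35],0],[[0,0,35],0],[[0,0,35],0],[[0,0,20],0],[[0,0,0],0]], "jaw": 0}}

```text
time: 2.87
tool_pos: [0.5626, -0.0992, 0.0951]
tcp_rot: [-3.134, 0.189, 0.018]
wrist_force: [-1.1, -0.3, -0.8]
width: 0.004
```

Emit:
{"op": "drive_tool", "data": {"steps": [[[0,0,5],0],[[0,0,5],0],[[0,0,5],0],[[0,0,3],0],[[0,0,0],0]]}}

```text
time: 3.28
tool_pos: [0.568, -0.0998, 0.0838]
tcp_rot: [3.136, -0.191, 0.002]
wrist_force: [-0.2, -0.3, -0.6]
width: -0.001
```

Emit:
{"op": "drive_tool", "data": {"steps": [[[0,0,2],0],[[0,0,2],0],[[0,0,2],0],[[0,0,0],0]]}}

```text
time: 3.62
tool_pos: [0.5685, -0.0999, 0.0822]
tcp_rot: [3.135, -0.191, 0.002]
wrist_force: [-11.1, 2.0, 23.7]
width: -0.002
```

Emit:
{"op": "drive_tool", "data": {"steps": [[[0,0,-20],0],[[0,0,-30],0],[[0,0,-30],0],[[-20,-30,-10],0],[[-20,-30,0],0],[[-20,-30,0],0],[[-20,-30,0],0],[[-20,-20,0],0]], "jaw": 0.6}}

```text
time: 4.28
tool_pos: [0.4849, 0.0534, 0.1681]
tcp_rot: [-3.135, 0.191, -0.003]
wrist_force: [0.1, 0.6, -0.3]
width: 0.603
```

```bash
python3 -c "
from h import *
plan((0.4245,0.0745,0.16),np.radians(-6))"
```

```text
pos [0.4849 0.0534 0.1681] yaw -6.98 tilt [ 0.002 -0.001 -1.   ] shift mm (tool axes) [-62.5 -13.6   8. ] twist -0.98 t 4.2833
```

Emit:
{"op": "drive_tool", "data": {"steps": [[[-21,-5,0],0],[[-21,-5,0],0],[[-20,-4,0],0],[[0,0,0],0]]}}

```text
time: 4.62
tool_pos: [0.4223, 0.0738, 0.1671]
tcp_rot: [-3.136, 0.189, 0.003]
wrist_force: [-0.5, 0.2, -0.2]
width: 0.602
```

```bash
python3 -c "
from h import *
plan((0.4245,0.0745,0.09),np.radians(-7))
i,im=shot('wrist','w2'); crop(im,200,150,460,345,3,'w2c'); shot('top','t2');shot('side','s2')
for z in (.08,.117): print(px(i,(0.4245,0.0745,z)))"
```

```text
pos [0.4223 0.0738 0.1671] yaw -6.9 tilt [-0.002 -0.    -1.   ] shift mm (tool axes) [ 2.3 -0.9 77.1] twist 0.1 t 4.6167
[313.81356452 204.42123782]
[313.36732887 221.91458562]
```

View pics/w2c.png

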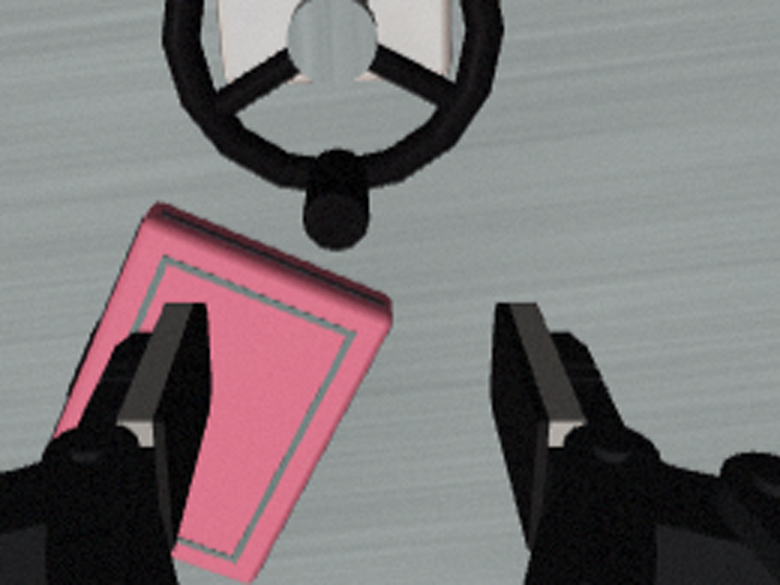

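Emit:
{"op": "drive_tool", "data": {"steps": [[[2,-1,30],0],[[0,0,30],0],[[0,0,17],0],[[0,0,0],0]]}}

```text
time: 5.1
tool_pos: [0.4252, 0.0728, 0.0866]
tcp_rot: [3.134, -0.193, -0.011]
wrist_force: [-1.0, -0.5, -0.3]
width: 0.603
```

Emit:
{"op": "drive_tool", "data": {"steps": [[[0,0,0],0],[[0,0,0],0],[[0,0,0],0],[[0,0,0],0],[[0,0,0],0]], "jaw": 0, "force": 40}}

```text
time: 5.52
tool_pos: [0.4301, 0.076, 0.0924]
tcp_rot: [-3.13, 0.195, -0.008]
wrist_force: [1.0, 9.7, -2.0]
width: 0.169
```

```bash
python3 -c "
from h import *
plan((0.4245,0.0745,0.09),np.radians(-7));print(bot.read_state()['width'])
i,im=shot('wrist','w3'); crop(im,200,150,460,345,3,'w3c')"
```

```text
pos [0.4301 0.076  0.0924] yaw -7.12 tilt [ 0.005 -0.006 -1.   ] shift mm (tool axes) [-5.4  2.2  2.4] twist -0.12 t 5.5167
0.1692929669668271
```

View pics/w3c.png

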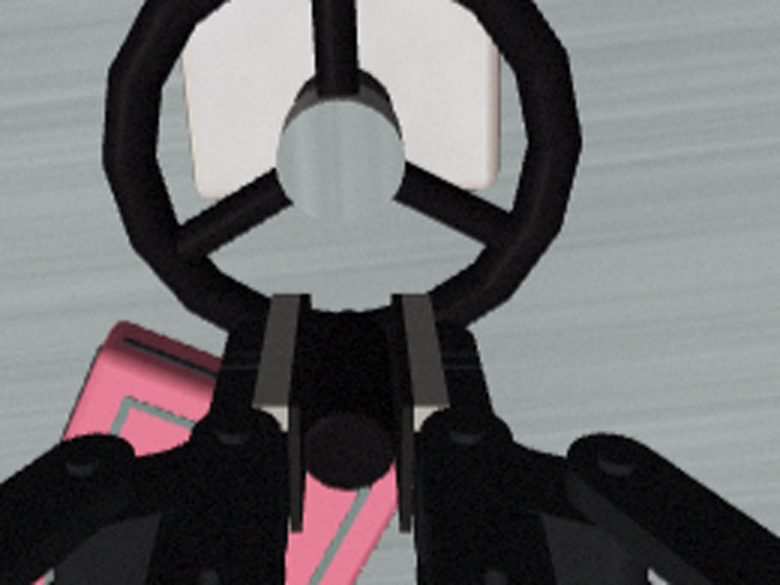

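Emit:
{"op": "drive_tool", "data": {"steps": [[[0,0,0],0],[[0,0,0],0]]}}

```text
time: 5.73
tool_pos: [0.4301, 0.076, 0.0924]
tcp_rot: [-3.13, 0.194, -0.008]
wrist_force: [0.8, 10.4, -2.8]
width: 0.175
```

```bash
python3 -c "
from h import *
i,im=load('w1'); 
w3,_=load('w3'); w2,_=load('w2')
# hub top centre / rim centre in w3: rim outer bbox
print('rim w1',pt(i,262.2,226.4,.075))
print('w2 rim lateral', pt(w2,200+333/3,150+40/3,.085))
print('w3 hub',pt(w3,200+341/3,150+158/3,.085),pt(w3,200+341/3,150+158/3,.075))
t,im=load('t2');crop(im,240,170,340,250,8,'t2c')
st=bot.read_state();print(st['tool_pos'],st['wrist_force'])
"
```

```text
rim w1 [0.46149254 0.07213583 0.075     ]
w2 rim lateral [0.46001903 0.07225596 0.085     ]
w3 hub [0.46143231 0.07237301 0.085     ] [0.45805167 0.07295249 0.075     ]
[0.43012691 0.07599508 0.09237209] [ 0.80422029 10.35784077 -2.82665931]
```

View pics/t2c.png

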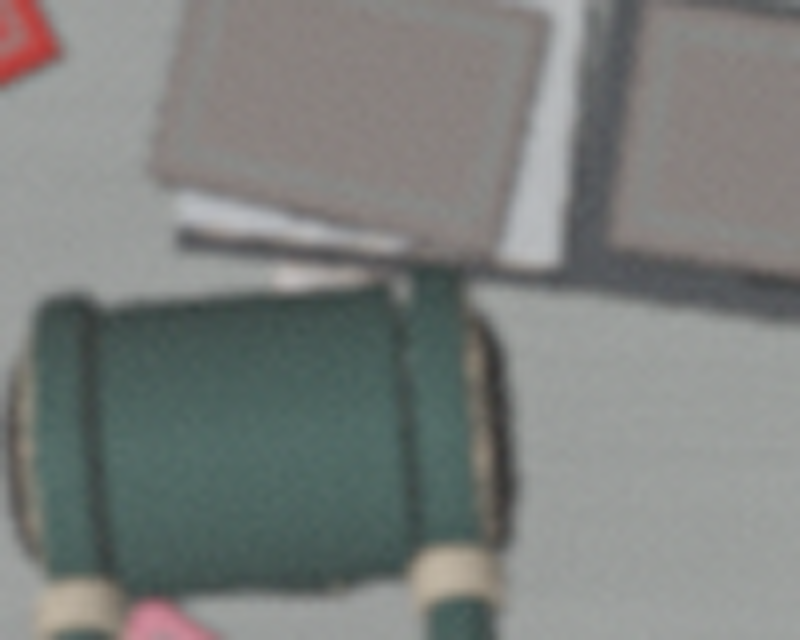

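Emit:
{"op": "drive_tool", "data": {"steps": [[[0,0,0],0],[[0,0,0],0],[[0,0,0],0]], "jaw": 0.35}}

```text
time: 5.98
tool_pos: [0.4287, 0.0735, 0.0915]
tcp_rot: [-3.136, 0.192, -0.004]
wrist_force: [-0.3, 0.3, 0.0]
width: 0.347
```

```bash
python3 -c "
from h import *
plan((0.4251,0.0756,0.09),np.radians(-6));print(bot.read_state()['width'],bot.read_state()['wrist_force'])"
```

```text
pos [0.4287 0.0735 0.0915] yaw -6.99 tilt [ 0.002 -0.    -1.   ] shift mm (tool axes) [-3.8 -1.6  1.5] twist -0.99 t 5.9833
0.34745502653398047 [-0.29121708  0.32861341  0.02520309]
```

Emit:
{"op": "drive_tool", "data": {"steps": [[[-4,-2,2],0],[[0,0,0],0]]}}

```text
time: 6.15
tool_pos: [0.4233, 0.0761, 0.0882]
tcp_rot: [3.136, -0.192, -0.001]
wrist_force: [-0.3, -0.2, -0.4]
width: 0.352
```

Emit:
{"op": "drive_tool", "data": {"steps": [[[0,0,0],0],[[0,0,0],0],[[0,0,0],0],[[0,0,0],0]], "jaw": 0, "force": 40}}

```text
time: 6.48
tool_pos: [0.4238, 0.077, 0.0884]
tcp_rot: [-3.134, 0.193, 0.001]
wrist_force: [-1.1, 4.2, 1.4]
width: 0.172
```

```bash
python3 -c "
import numpy as np
a=np.radians(np.arange(-2,310,20));x=-36*np.cos(a);y=-36*np.sin(a)
for k in range(15): print(int(round(np.degrees(a[k+1]))),round(x[k+1]-x[k],1),round(y[k+1]-y[k],1))"
```

```text
18 1.7 -12.4
38 5.9 -11.0
58 9.3 -8.4
78 11.6 -4.7
98 12.5 -0.4
118 11.9 3.9
138 9.9 7.7
158 6.6 10.6
178 2.6 12.2
198 -1.7 12.4
218 -5.9 11.0
238 -9.3 8.4
258 -11.6 4.7
278 -12.5 0.4
298 -11.9 -3.9
```

Emit:
{"op": "drive_tool", "data": {"steps": [[[1.7,-12.4,0],0],[[5.9,-11,0],0],[[9.3,-8.4,0],0],[[11.6,-4.7,0],0],[[0,0,0],0]]}}

```text
time: 6.9
tool_pos: [0.4575, 0.1101, 0.0884]
tcp_rot: [-3.134, 0.192, 0.0]
wrist_force: [-0.1, 5.9, 2.8]
width: 0.174
```

```bash
cat >> h.py <<'E'
W=np.array([0.461,0.0725])
def ang():
    s=bot.read_state();d=s["tool_pos"][:2]-W;L=R.from_euler('z',5,degrees=True).apply([d[0],d[1],0])
    print("phi deg",np.degrees(np.arctan2(L[1],-L[0])).round(1),"r",np.hypot(*d).round(4),s["tool_pos"].round(4),s["wrist_force"].round(1),s["width"].round(3),s["time"])
E
python3 -c "
from h import *
ang()"
```

```text
Traceback (most recent call last):
  File "h.py", line 33, in ang
    print("phi deg",np.degrees(np.arctan2(L[1],-L[0])).round(1),"r",np.hypot(*d).round(4),s["tool_pos"].round(4),s["wrist_force"].round(1),s["width"].round(3),s["time"])
                                                                                                                                           ^^^^^^^^^^^^^^^^
AttributeError: 'float' object has no attribute 'round'
```

Emit:
{"op": "drive_tool", "data": {"steps": [[[12.5,-0.4,0],0],[[11.9,3.9,0],0],[[9.9,7.7,0],0],[[6.6,10.6,0],0],[[2.6,12.2,0],0],[[0,0,0],0]]}}

```text
time: 7.4
tool_pos: [0.4953, 0.0685, 0.0884]
tcp_rot: [3.135, -0.193, -0.002]
wrist_force: [-1.7, 0.5, 3.7]
width: 0.174
```

```bash
sed -i 's/s\["width"\].round(3)/round(s["width"],3)/' h.py
python3 -c "
from h import *
ang()"
```

```text
phi deg -178.4 r 0.0345 [0.4953 0.0685 0.0884] [-1.7  0.5  3.7] 0.174 7.4
```

Emit:
{"op": "drive_tool", "data": {"steps": [[[-1.7,12.4,0],0],[[-5.9,11,0],0],[[-9.3,8.4,0],0],[[-11.6,4.7,0],0],[[-12.5,0.4,0],0],[[0,0,0],0]]}}

```text
time: 7.9
tool_pos: [0.45, 0.0394, 0.0885]
tcp_rot: [-3.133, 0.194, -0.004]
wrist_force: [0.4, 7.5, -1.3]
width: 0.172
```

```bash
python3 -c "
from h import *
ang()
i,im=shot('side','s4');crop(im,250,150,370,260,5,'s4c')"
```

```text
phi deg -76.6 r 0.0349 [0.45   0.0394 0.0885] [ 0.4  7.5 -1.3] 0.172 7.9
```

View pics/s4c.png

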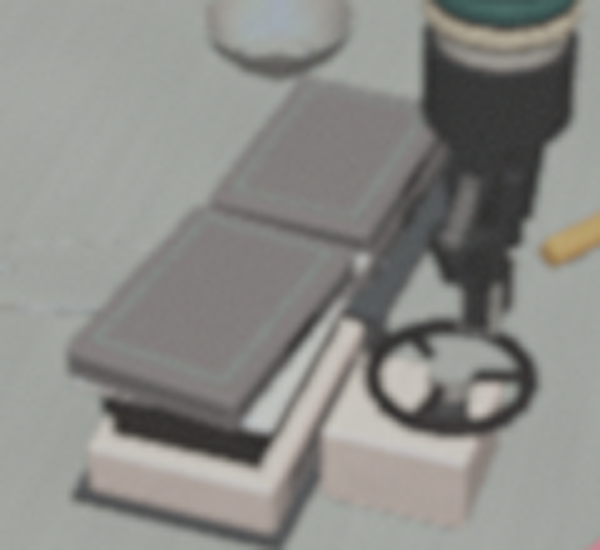

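Emit:
{"op": "drive_tool", "data": {"steps": [[[-7,-2,0],0],[[0,0,0],0],[[0,0,0],0]]}}

```text
time: 8.2
tool_pos: [0.4443, 0.0416, 0.0884]
tcp_rot: [-3.134, 0.192, -0.003]
wrist_force: [1.6, 5.3, -0.8]
width: 0.173
```

```bash
python3 -c "
from h import *
ang()"
```

```text
phi deg -66.6 r 0.0352 [0.4443 0.0416 0.0884] [ 1.6  5.3 -0.8] 0.173 8.2
```

Emit:
{"op": "drive_tool", "data": {"steps": [[[0,0,0],0],[[0,0,0],0],[[0,0,-25],0],[[0,0,-30],0],[[0,0,-25],0]], "jaw": 0.35}}

```text
time: 8.62
tool_pos: [0.4432, 0.0404, 0.169]
tcp_rot: [3.135, -0.192, -0.002]
wrist_force: [0.7, 1.0, -0.5]
width: 0.354
```

```bash
python3 -c "
from h import *
plan((.585,.07,.117),np.radians(-7))"
```

```text
pos [0.4432 0.0404 0.169 ] yaw -7.01 tilt [-0.001  0.001 -1.   ] shift mm (tool axes) [137.2 -46.8  51.7] twist -0.01 t 8.6167
```

Emit:
{"op": "drive_tool", "data": {"steps": [[[34,-12,0],0],[[34,-12,0],0],[[34,-12,0],0],[[34,-11,0],0],[[0,0,25],0],[[0,0,22],0],[[0,0,0],0],[[0,0,0],0]], "jaw": 0}}

```text
time: 9.28
tool_pos: [0.5826, 0.0705, 0.1193]
tcp_rot: [3.134, -0.192, -0.008]
wrist_force: [0.7, 0.3, 0.2]
width: -0.0
```

Emit:
{"op": "drive_tool", "data": {"steps": [[[0,0,3],0],[[0,0,3],0],[[0,0,3],0],[[0,0,0],0]]}}

```text
time: 9.62
tool_pos: [0.5846, 0.0709, 0.1128]
tcp_rot: [-3.136, 0.192, -0.001]
wrist_force: [0.1, -0.2, 0.8]
width: 0.0
```

Emit:
{"op": "drive_tool", "data": {"steps": [[[0,0,2],0],[[0,0,2],0],[[0,0,0],0]]}}

```text
time: 9.87
tool_pos: [0.5843, 0.071, 0.1081]
tcp_rot: [3.136, -0.192, -0.0]
wrist_force: [-0.2, -0.1, -0.4]
width: 0.004
```

Emit:
{"op": "drive_tool", "data": {"steps": [[[0,0,1],0],[[0,0,1],0],[[0,0,1],0],[[0,0,0],0]]}}

```text
time: 10.2
tool_pos: [0.5846, 0.071, 0.1054]
tcp_rot: [-3.136, 0.192, -0.0]
wrist_force: [-0.9, 1.6, 2.3]
width: 0.002
```

Emit:
{"op": "drive_tool", "data": {"steps": [[[0,0,-15],0],[[0,0,-35],0],[[-10,12,-35],0],[[-15,20,-35],0],[[-15,20,-30],0],[[-15,20,-10],0],[[0,0,0],0],[[0,0,0],0]]}}

```text
time: 10.87
tool_pos: [0.5219, 0.0062, 0.2656]
tcp_rot: [-3.135, 0.195, -0.005]
wrist_force: [-0.2, 0.3, -0.6]
width: -0.001
```

```bash
python3 -c "
from h import *
i,im=shot('wrist','w5');crop(im,120,20,520,220,2,'w5c');st=bot.read_state();print(st['tool_pos'],st['q'])"
```

```text
[0.52166692 0.00677327 0.26422035] [-3.50495318e-02 -4.84885499e-02  1.88727821e+00  4.46135934e-04
  1.30191931e+00  1.65877459e+00]
```

View pics/w5c.png

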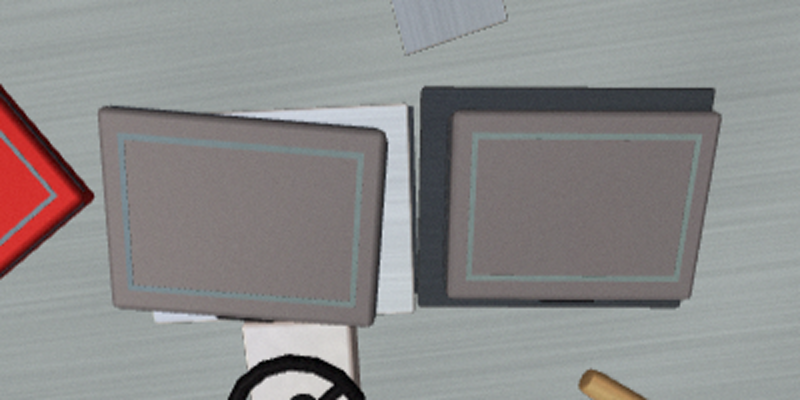

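```bash
cat >> h.py <<'E'
def frame(i,im,z,box,name=None):
    """tray line rectangle: centre, yaw(deg of long axis vs +y => tray x yaw), sizes"""
    x0,y0,x1,y1=box;a=im.astype(int);g=cv2.GaussianBlur(im,(3,3),0).astype(int)
    m=((g[:,:,1]-g[:,:,2])>6).astype(np.uint8);k=np.zeros_like(m);k[y0:y1,x0:x1]=m[y0:y1,x0:x1]
    if name: cv2.imwrite(f"pics/{name}.png",cv2.resize(k[y0:y1,x0:x1]*255,None,fx=3,fy=3))
    v,u=np.nonzero(k);P=np.array([pt(i,a,b,z)[:2] for a,b in zip(u,v)])
    r=cv2.minAreaRect((P*1000).astype(np.float32));return np.array(r[0])/1000,r[1],r[2],len(u)
E
python3 -c "
from h import *
i,im=load('w5')
print(im[95,240],im[87,240],im[120,250], im[125,180],im[110,185])
print(frame(i,im,.0822,(350,82,475,164),'m1'))
print(frame(i,im,.1055,(176,86,304,176),'m2'))
"
```

```text
[118 119 128] [120 121 130] [122 121 129] [127 126 134] [124 125 134]
(array([ 0.56616925, -0.11031605]), (136.7018585205078, 79.41531372070312), 82.4085922241211, 1018)
(array([0.58048987, 0.0799157 ]), (127.39933013916016, 88.57258605957031), 78.45243835449219, 1000)
```

View pics/m1.png

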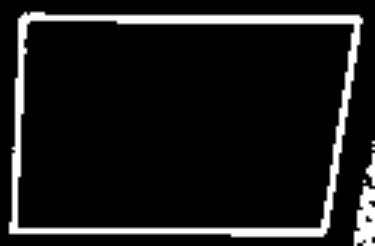

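View pics/m2.png

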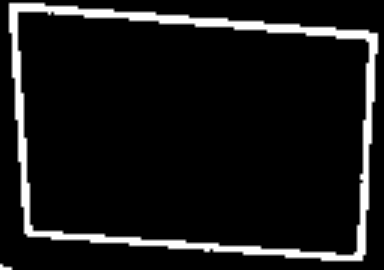

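```bash
sed -i 's/    v,u=np.nonzero(k)/    n,lab,st,_=cv2.connectedComponentsWithStats(k,connectivity=8);k=(lab==1+np.argmax(st[1:,4]));v,u=np.nonzero(k)/' h.py
python3 -c "
from h import *
i,im=load('w5')
for z in (.0822,.0742):print(frame(i,im,z,(350,82,475,164)))
print(frame(i,im,.1055,(176,86,304,176)))
i,im=load('w1');print(frame(i,im,.0822,(340,78,464,160)));print(frame(i,im,.080,(180,80,300,166)))
s=bot.read_state();print(s['tool_pos'])
"
```

```text
(array([ 0.56883392, -0.10160394]), (118.7263412475586, 76.43462371826172), 82.4085922241211, 899)
(array([ 0.5679668 , -0.10396886]), (121.64270782470703, 78.3121337890625), 82.40862274169922, 899)
(array([0.58550623, 0.07433631]), (118.48986053466797, 76.4993896484375), 78.42975616455078, 995)
(array([ 0.56882892, -0.10157623]), (118.63758850097656, 76.60242462158203), 82.579345703125, 845)
(array([0.58546399, 0.07435542]), (118.46039581298828, 76.54910278320312), 78.46273803710938, 814)
[0.52166692 0.00677327 0.26422035]
```

Emit:
{"op": "drive_tool", "data": {"steps": [[[12,-35,0],0],[[12,-35,0],0],[[12,-35,0],0],[[12,-35,0],0],[[12,-36,0],0],[[0,0,0],-7],[[0,0,0],-7],[[0,0,0],-7]], "jaw": 0.6}}

```text
time: 11.58
tool_pos: [0.6023, 0.1763, 0.261]
tcp_rot: [3.116, 0.396, -0.007]
wrist_force: [-1.1, 0.6, 0.2]
width: 0.601
```

Emit:
{"op": "drive_tool", "data": {"steps": [[[0,0,8],-7],[[0,0,8],-7],[[0,0,8],-7],[[0,0,8],-7],[[0,0,8],-7],[[0,0,8],-7],[[0,0,8],-7],[[0,0,8],-7]]}}

```text
time: 12.25
tool_pos: [0.6019, 0.1751, 0.1971]
tcp_rot: [-2.566, -1.81, 0.005]
wrist_force: [-0.2, -0.6, -0.1]
width: 0.601
```

Emit:
{"op": "drive_tool", "data": {"steps": [[[0,0,10],-7],[[0,0,10],-5],[[0,0,10],0],[[0,0,0],0]]}}

```text
time: 12.58
tool_pos: [0.6003, 0.1744, 0.1654]
tcp_rot: [-2.37, -2.057, 0.01]
wrist_force: [-0.4, -0.4, -0.4]
width: 0.601
```

```bash
python3 -c "
from h import *
plan((.602,.176,.0855),np.radians(82.5))
i,im=shot('wrist','w6')"
```

```text
pos [0.6003 0.1744 0.1654] yaw 81.9 tilt [-0.003 -0.007 -1.   ] shift mm (tool axes) [ 2.   2.  79.9] twist -0.6 t 12.5833
```

View pics/w6.png

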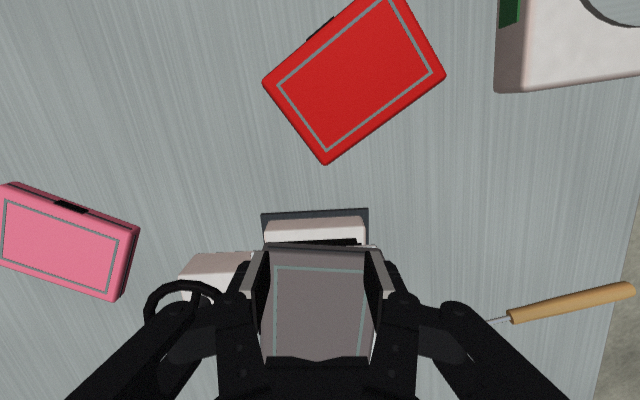

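Emit:
{"op": "drive_tool", "data": {"steps": [[[2,2,25],-0.6],[[0,0,25],0],[[0,0,20],0],[[0,0,8],0],[[0,0,0],0],[[0,0,0],0]]}}

```text
time: 13.13
tool_pos: [0.6052, 0.1761, 0.0924]
tcp_rot: [-2.361, -2.073, 0.0]
wrist_force: [0.2, 0.2, -0.1]
width: 0.604
```

```bash
python3 -c "
from h import *
plan((.602,.176,.0855),np.radians(82.5))
i,im=shot('wrist','w7')
i,im=shot('side','s7');crop(im,230,150,390,260,5,'s7c')"
```

```text
pos [0.6052 0.1761 0.0924] yaw 82.56 tilt [-0. -0. -1.] shift mm (tool axes) [-0.5 -3.1  6.9] twist 0.06 t 13.1333
```

View pics/w7.png

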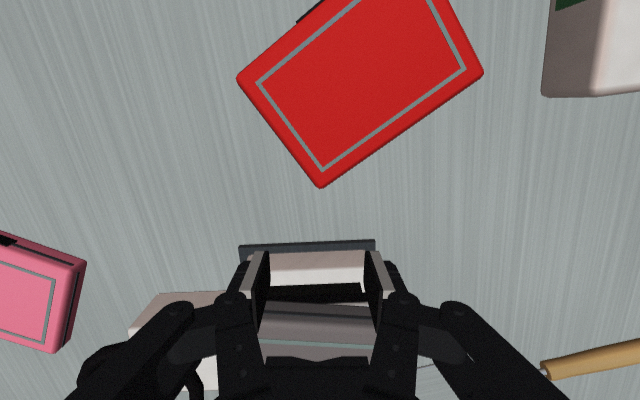

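View pics/s7c.png

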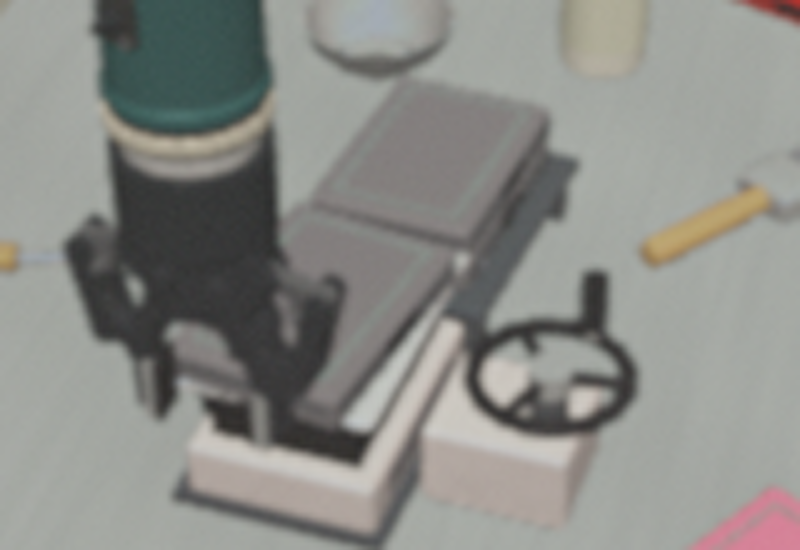

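Emit:
{"op": "drive_tool", "data": {"steps": [[[0,-3,6],0],[[-6,0,0],0],[[-6,0,0],0],[[-6,0,0],0],[[-6,0,0],0],[[-6,0,0],0],[[-6,0,0],0],[[0,0,0],0]]}}

```text
time: 13.9
tool_pos: [0.5973, 0.1392, 0.0864]
tcp_rot: [2.361, 2.072, -0.0]
wrist_force: [0.2, -0.6, -0.3]
width: 0.601
```

```bash
cat >> h.py <<'E'
PC=np.array([.5688,-.1016]);PY=np.radians(-7.5)
def rel(p,c=None):
    d=np.array(p[:2])-PC;return np.array([np.cos(PY)*d[0]+np.sin(PY)*d[1],-np.sin(PY)*d[0]+np.cos(PY)*d[1]])
E
python3 -c "
from h import *
s=bot.read_state();print(s['tool_pos'],rel(s['tool_pos']))
i,im=shot('side','s8');crop(im,230,150,390,260,5,'s8c')
i,im=shot('wrist','w8')"
```

```text
[0.59734568 0.13923714 0.08638458] [-0.00313408  0.2425027 ]
```

View pics/s8c.png

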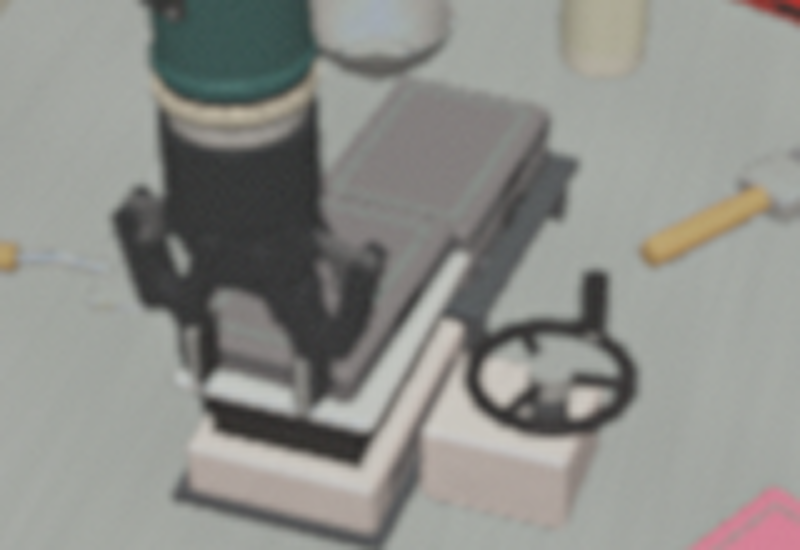

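View pics/w8.png

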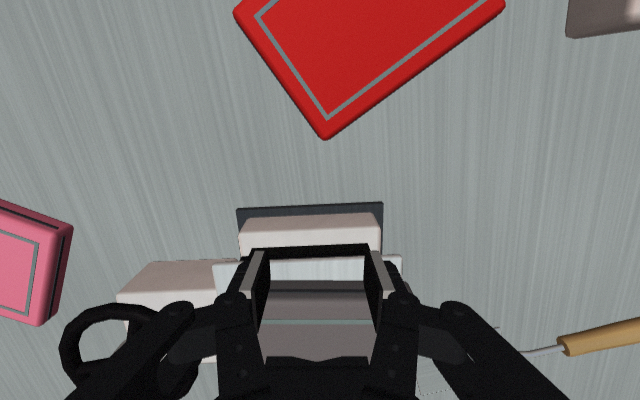

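Emit:
{"op": "drive_tool", "data": {"steps": [[[-8,0,0],0],[[-8,0,0],0],[[-8,0,0],0],[[-8,0,0],0],[[-8,0,0],0],[[-8,0,0],0],[[-8,0,0],0],[[-8,0,0],0]]}}

```text
time: 14.67
tool_pos: [0.589, 0.0762, 0.0862]
tcp_rot: [-2.36, -2.073, -0.0]
wrist_force: [1.1, 3.0, 1.2]
width: 0.599
```

Emit:
{"op": "drive_tool", "data": {"steps": [[[-8,0,0],0],[[-8,0,0],0],[[-8,0,0],0],[[-8,0,0],0],[[-8,0,0],0],[[-8,0,0],0],[[-6,0,0],0],[[-4,0,0],0]]}}

```text
time: 15.33
tool_pos: [0.5815, 0.0187, 0.0863]
tcp_rot: [2.361, 2.073, 0.0]
wrist_force: [0.6, 4.0, 2.3]
width: 0.601
```

```bash
python3 -c "
from h import *
s=bot.read_state();print(s['tool_pos'],s['wrist_force'],rel(s['tool_pos']))
i,im=shot('side','s9');crop(im,230,150,390,260,5,'s9c')"
```

```text
[0.58154656 0.01873862 0.08626497] [0.59779354 3.98764845 2.30705534] [-0.00306983  0.12097287]
```

View pics/s9c.png

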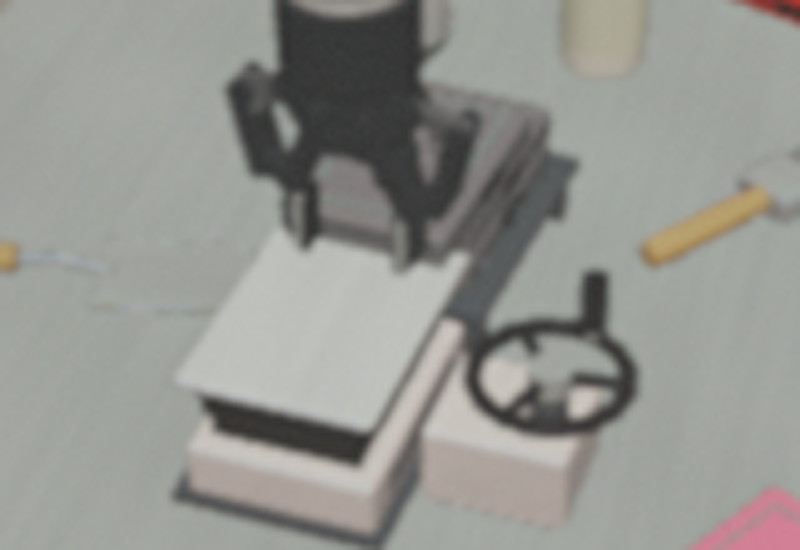

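Emit:
{"op": "drive_tool", "data": {"steps": [[[-5,0,0],0],[[-5,0,0],0],[[-5,0,0],0],[[-5,0,0],0],[[-5,0,0],0],[[-4,0,0],0],[[-3,0,0],0],[[0,0,0],0]]}}

```text
time: 16.05
tool_pos: [0.577, -0.0131, 0.0859]
tcp_rot: [2.361, 2.073, -0.002]
wrist_force: [-0.5, 0.6, 0.7]
width: 0.6
```

```bash
python3 -c "
from h import *
s=bot.read_state();print(s['tool_pos'],s['wrist_force'],rel(s['tool_pos']))
i,im=shot('wrist','w10')"
```

```text
[ 0.5770366  -0.01314286  0.08586428] [-0.54822927  0.64789063  0.74422171] [-0.00337984  0.08877547]
```

View pics/w10.png

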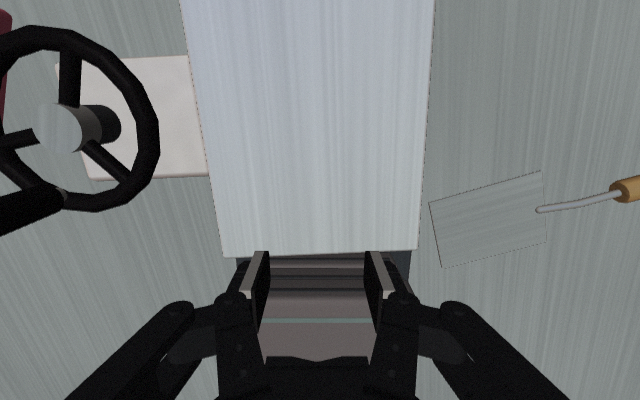

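Emit:
{"op": "drive_tool", "data": {"steps": [[[10,0,0],0],[[5,0,-20],0],[[0,0,-35],0],[[0,0,-35],0],[[-25,0,-30],0],[[-30,0,-30],0],[[-30,0,-30],0],[[0,0,0],0]]}}

```text
time: 16.77
tool_pos: [0.572, -0.0847, 0.2734]
tcp_rot: [2.353, 2.063, 0.009]
wrist_force: [0.4, -0.5, 1.9]
width: 0.602
```

Emit:
{"op": "drive_tool", "data": {"steps": [[[0,0,0],0],[[0,0,0],0]]}}

```text
time: 16.93
tool_pos: [0.5684, -0.0799, 0.2647]
tcp_rot: [-2.36, -2.073, -0.0]
wrist_force: [0.1, 0.6, -0.9]
width: 0.6
```

```bash
python3 -c "
from h import *
i,im=shot('wrist','w11');s=bot.read_state();print(s['tool_pos'],s['time'])
crop(im,200,80,440,260,3,'w11c')"
```

```text
[ 0.56789227 -0.07947515  0.26363855] 16.9833
```

View pics/w11c.png

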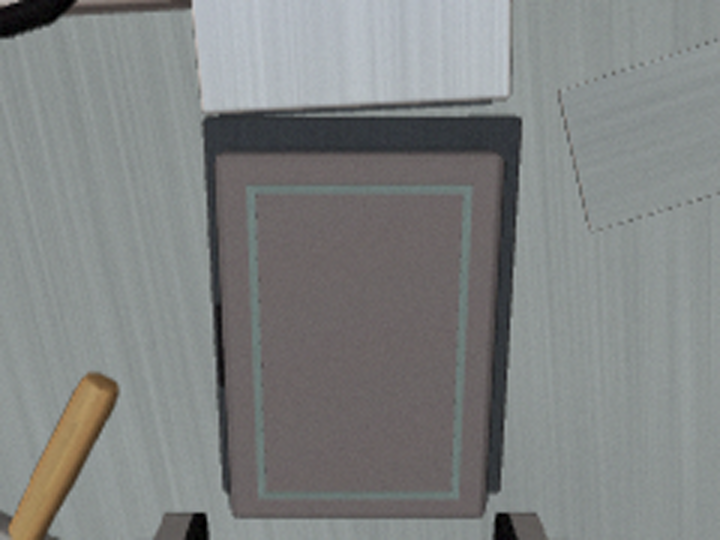

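```bash
python3 -c "
from h import *
i,im=load('w11');f=frame(i,im,.1042,(272,132,366,252),'m3');print(f,rel(f[0]))"
```

```text
(array([ 0.56834875, -0.09501565]), (117.09437561035156, 76.64517974853516), 82.62154388427734, 748) [-0.00130682  0.00646912]
```

View pics/m3.png

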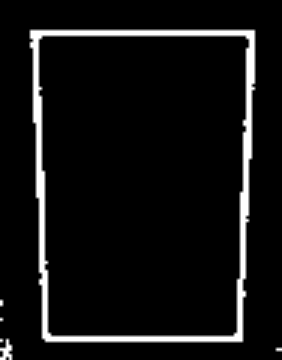

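```bash
python3 -c "
from h import *
c,s=np.cos(PY),np.sin(PY);a=np.array([-.002,.105]);P=PC+np.array([c*a[0]-s*a[1],s*a[0]+c*a[1]]);print(P)
plan((*P,.0865),np.radians(82.5))"
```

```text
[0.58052236 0.00276276]
pos [ 0.5679 -0.0795  0.2636] yaw 82.62 tilt [ 0.001 -0.002 -1.   ] shift mm (tool axes) [ 83.1   2.4 177.2] twist 0.12 t 16.9833
```

Emit:
{"op": "drive_tool", "data": {"steps": [[[28,1,0],0],[[28,1,0],0],[[28,0,10],0],[[0,0,35],0],[[0,0,35],0],[[0,0,35],0],[[0,0,35],0],[[0,0,20],0]]}}

```text
time: 17.65
tool_pos: [0.5766, 0.0044, 0.0884]
tcp_rot: [-2.353, -2.071, 0.011]
wrist_force: [-0.2, 0.8, 0.3]
width: 0.6
```

Emit:
{"op": "drive_tool", "data": {"steps": [[[0,0,6],0],[[0,0,0],0],[[0,0,0],0]]}}

```text
time: 17.9
tool_pos: [0.5812, 0.0033, 0.0888]
tcp_rot: [-2.359, -2.074, 0.001]
wrist_force: [-0.0, -0.2, 0.7]
width: 0.599
```

```bash
python3 -c "
from h import *
s=bot.read_state();print(s['tool_pos'],s['wrist_force'],rel(s['tool_pos']))"
```

```text
[0.58123372 0.00331662 0.08880737] [-0.01157724 -0.189334    0.69231498] [-0.00136702  0.10564197]
```

Emit:
{"op": "drive_tool", "data": {"steps": [[[-4,0,2],0],[[-4,0,0],0],[[-4,0,0],0],[[-4,0,0],0],[[-3,0,0],0],[[-2,0,0],0],[[-2,0,0],0],[[0,0,0],0]]}}

```text
time: 18.57
tool_pos: [0.5791, -0.0204, 0.0878]
tcp_rot: [2.36, 2.072, 0.002]
wrist_force: [0.4, 2.1, 1.7]
width: 0.601
```

```bash
python3 -c "
from h import *
s=bot.read_state();print(s['tool_pos'],s['wrist_force'],rel(s['tool_pos']))"
```

```text
[ 0.57912302 -0.02043063  0.08779461] [0.41594286 2.10037386 1.72056183] [-0.00036002  0.08182238]
```

Emit:
{"op": "drive_tool", "data": {"steps": [[[10,0,0],0],[[5,0,-20],0],[[0,0,-35],0],[[0,0,-35],0],[[-25,0,-30],0],[[-30,0,-30],0],[[-30,0,-30],0],[[0,0,0],0]]}}

```text
time: 19.23
tool_pos: [0.5722, -0.0934, 0.2732]
tcp_rot: [2.355, 2.063, 0.005]
wrist_force: [1.6, 0.0, 0.4]
width: 0.599
```

Emit:
{"op": "drive_tool", "data": {"steps": [[[0,0,0],0],[[0,0,0],0]]}}

```text
time: 19.4
tool_pos: [0.5689, -0.0883, 0.2649]
tcp_rot: [-2.36, -2.072, 0.002]
wrist_force: [-0.3, 0.2, -0.6]
width: 0.6
```

```bash
python3 -c "
from h import *
i,im=shot('wrist','w12');s=bot.read_state();print(s['tool_pos'],s['time'])
f=frame(i,im,.1042,(272,132,366,252),'m4');print(f,rel(f[0]))
crop(im,200,80,440,260,3,'w12c')"
```

```text
[ 0.56843628 -0.08779122  0.26392926] 19.45
(array([ 0.56738031, -0.10171655]), (117.91735076904297, 76.60751342773438), 82.62484741210938, 830) [-0.00139233 -0.00030086]
```

View pics/m4.png

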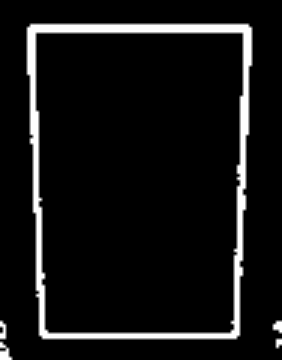

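Emit:
{"op": "drive_tool", "data": {"steps": [[[35,0,0],0],[[35,0,0],0],[[35,0,20],0],[[0,0,20],0],[[0,0,0],0],[[0,0,0],0]]}}

```text
time: 19.95
tool_pos: [0.5807, 0.0167, 0.2225]
tcp_rot: [-2.354, -2.073, 0.009]
wrist_force: [-0.3, 0.7, 0.4]
width: 0.596
```

```bash
python3 -c "
from h import *
i,im=shot('wrist','w13');s=bot.read_state();print(s['tool_pos'],s['time'])
crop(im,180,150,460,360,2.8,'w13c')
i,im=shot('side','s13');crop(im,250,150,370,260,5,'s13c')
i,im=shot('top','t13');crop(im,240,140,400,250,5,'t13c')"
```

```text
[0.58194334 0.01598197 0.22439812] 20.0
```

View pics/w13c.png

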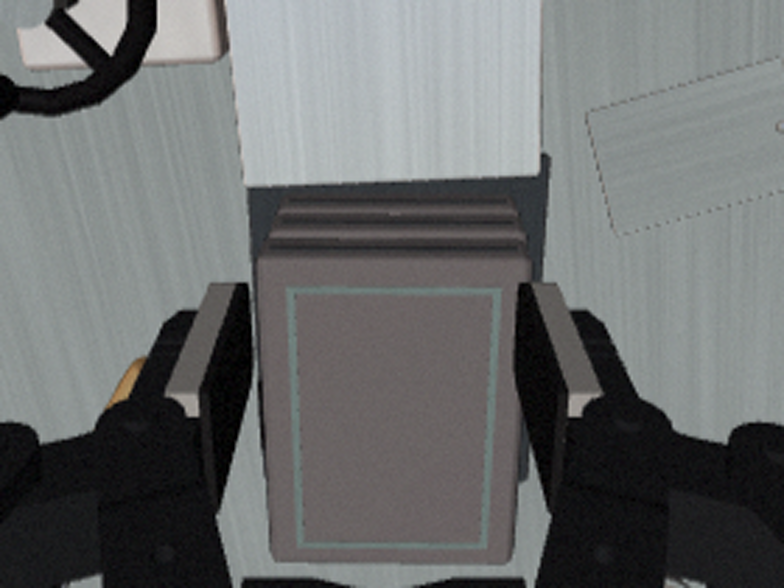

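View pics/s13c.png

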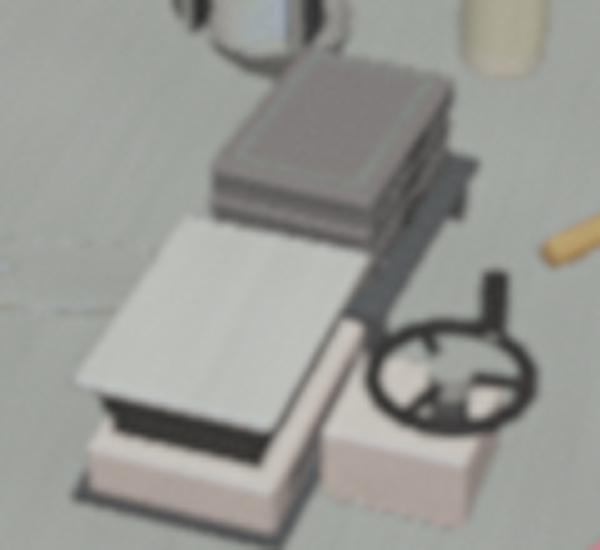

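```bash
python3 -c "
from h import *
i,im=load('w13')
g=im.mean(2)
print('col',[(v,int(g[v,305:335].mean())) for v in range(212,252)])
crop(im,260,205,390,260,6,'w13d')
# predicted pixel of end corners (top face, nominal 100x140) for pile nominal
c,s=np.cos(PY),np.sin(PY)
for z in(.1042,.0822,.0602):
  for x in(-.05,.05):
    a=np.array([x,.07]);P=PC+np.array([c*a[0]-s*a[1],s*a[0]+c*a[1]]);print(z,x,px(i,(*P,z)).round(1),px(i,(*P,z-.011)).round(1))
"
```

```text
col [(212, 182), (213, 176), (214, 136), (215, 65), (216, 55), (217, 55), (218, 55), (219, 55), (220, 54), (221, 42), (222, 52), (223, 65), (224, 80), (225, 90), (226, 72), (227, 56), (228, 49), (229, 41), (230, 59), (231, 66), (232, 84), (233, 98), (234, 95), (235, 68), (236, 56), (237, 53), (238, 37), (239, 54), (240, 63), (241, 71), (242, 88), (243, 101), (244, 102), (245, 102), (246, 101), (247, 101), (248, 101), (249, 100), (250, 101), (251, 100)]
0.1042 -0.05 [271.2 241.8] [272.8 236.9]
0.1042 0.05 [372.5 242.6] [370.7 237.7]
0.0822 -0.05 [274.4 232.4] [275.8 228.1]
0.0822 0.05 [368.9 233.1] [367.3 228.7]
0.0602 -0.05 [277.2 224.1] [278.5 220.3]
0.0602 0.05 [365.8 224.7] [364.3 220.9]
```

View pics/w13d.png

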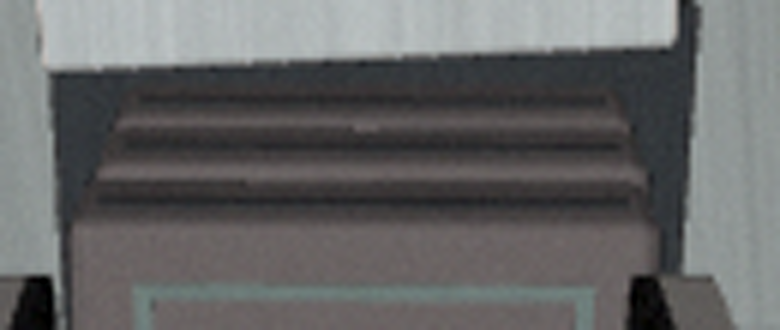

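```bash
python3 -c "
from h import *
s=bot.read_state();print(s['time'],s['wrist_force']);print(bot.finish_job())"
```

```text
20.1 [-0.07243443 -0.42587431  0.11857583]
the job is handed in; nothing more can be done
None
```

The third tray now sits flat and flush on the pile. I handed the job in at 20.1 s of the 67 s allowed; no verdict was reported.

- **Lift:** I probed the pile top with the shut fingers and found it at 82.2 mm. I then turned the handwheel about 5.1 rad clockwise. A second probe on the loose tray put the platform at about 83.5 mm, roughly 1.3 mm above the pile and inside the allowed band.
- **Slide:** I pushed the tray across with two fingers against its end, then gave it one more short push of about 7 mm to close the remaining gap.
- **Last checks:**
  - The third tray measured 1.4 mm across and 0.3 mm along from the pile's original centre, turned by about 0.2°.
  - The edges of all three trays agreed within about 1 mm in the final wrist picture, so I saw no sign that the pile had moved.
  - I did not measure the bystanders again at the end.
- **Disagreement:** The first rough camera estimate of the pile height was about 74 mm, against 82.2 mm by probing. The printed line on the tray tops, which came out the same size on both trays at the probed heights, supported the probe, so I used that.

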